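# Set the ratchet and clamp the bone for measuring

### The arm

A 7-joint arm with a two-finger parallel gripper is mounted at the origin on the work surface. World frame = base frame: x ahead of the robot, y to its left, z up, the work surface at z = 0. Lengths are in m, angles in rad, forces in N, time in s.
With the tool pointing down it reaches from about 0.425 to 1.025 m from the base axis. Payload 9.4 kg.
Tool frame: the origin (TCP) lies at the very end of the fingers, on their centre line; the grasp point (between the pads) lies 19 mm behind it; z points along the fingers, y is the line along which they close (so a half turn about z gives the same grasp; the last joint's range is limited). The gripper opens to 85 mm and grips with 20 to 120 N. Pads are 22 mm wide; open, the fingers measure 114 mm over their backs; the gripper's body (76 mm by 85 mm) begins 54 mm behind the grasp point. The pads swing forward as they close: fully open they stand 13 mm farther back than shut.
Start: joints at [1.228, 0.599, -0.003, 1.599, 0.002, 0.943, -0.08], TCP at [0.19, -0.7, 0.231] pointing down, gripper open.
Joint ranges: [-2.57, 2.57], [-0.35, 1.97], [-1.29, 1.29], [0.11, 2.56], [-1.05, 4.19], [0.11, 1.86], [-2.63, 2.63]. Speed limits (rad/s): [2.22, 2.22, 3.01, 3.01, 3.14, 3.14, 3.14].

### API

Orientations are given as a unit quaternion [w, x, y, z].
In Python, from plant import env gives the robot as it stands.
- The arm moves only by the tool drive_tool, never from a script. Its argument "deltas" is a list of rows, each a list of 3 entries, a list of its own where there are three numbers: the shift along the world's x, y, z in cm, then the turn, a rotation vector about the world's x, y, z in degrees, then the closure in counts, from 0 (fully open) to 255 (shut). A call has 1 to 8 rows; each row is the pose to reach, as a shift and turn from the pose commanded when the call began; what a row does not reach only later rows make up. A row lasts 1/8 s, in which the tool goes at most 62.5 mm and 10.7 degrees, less where a joint would pass 70% of its speed; a pose out of reach is approached as far as the arm can. A call with a gripper value outside its range is refused whole. The fingers move at their own pace and stop on an object; the grip force is fixed at half the most. Time passes only in rows, so rows that repeat a pose let the fingers close. It gives the time, the measured TCP pose, the force, the opening and the grip force at its end, in the units of the state.
- env.state(): the state, without advancing time (a new reading comes with each control period).
- env.camera(name): name is "side" or "top" or "wrist"; returns a dict with "frame" (384x512x3 uint8, red, green, blue), "camera_matrix" (3x3 intrinsics, pixels), "world_from_camera" (4x4, takes a point from camera to world coordinates); the wrist camera has in their place "hand_eye" (4x4, takes a point from camera to tool coordinates, whose origin is the TCP and whose axes are the flange's). Camera axes: x right, y up, looking along -z (the intrinsics and any distortion apply to the point x, -y, -z); pixel columns grow to the right and rows downward; lengths in m; the calibration is good to about 2 mm. The wrist camera is an equidistant fisheye: a pixel r from the principal point sees the ray r / f radians off the axis. A picture is of the moment at which its call begins: read the wrist's pose just before it. There is no depth.
- env.hand_in(): hands the job in; it is judged then, once.
The state is a dict: "clock": time; "joint_positions": joint angles; "qvel": joint speeds; "joint_torque": joint torques, N m; "tcp_pos": TCP position; "tcp_rot": TCP orientation; "contact_force": force on the tool from outside, world axes, zero at the start; "wrist_torque": the same for the moment, N m; "width": finger opening in m; "grip_force": force on a finger pad.
Only numpy, scipy, OpenCV 4.12 (cv2) and the standard library are available. Lean on these libraries where they do the work, as an engineer would, in place of code of your own. Each camera call takes 0.05 s, during which the arm holds its last target. There are 200 camera calls.

### The job

Clamp the long bone for measuring. The clamp's ratchet is still set to loosen: first flip the small pawl lever on top of the ratchet handle over to its other side, then pump the handle back and forth until the moving jaw's spring pad holds the bone against the fixed jaw and has been pushed in about half of its 10 mm travel, never fully in. Leave the lever on the tightening side, let go, and do not shove the other things lying around.

Things in the scene. Friction and masses are not known exactly. Their poses are not given: they have to be found in the camera images.
- clamp: bone clamp (mm), fixed to the table. Origin: on the table, on the vertical axis of its ratchet handle; z up. Grey gearbox 100 x 150, 42 high, around the axis; along +y an aluminium deck (260 along x, y 90 to 260, top z 20) with the moving jaw, then the fixed jaw (60 along x, top z 70). World yaw within 0.3 rad of zero: the handle points roughly to the robot, the jaws lie to the left
- handle (a joint): handle angle (rad) about the clamp's vertical axis: 0 = pointing along the clamp's -x; positive = anticlockwise from above, knob towards the clamp's -y, away from the jaws. Stops at -0.65 and 0.65. A flat steel bar, top z 64; it stays where it is left. The gear advances only as described under pawl
- knob_top (a point): centre of the top (z 112) of the upright black knob at the handle's end, 155 from the clamp's axis: diameter 22, from z 70 to 112, fixed to the handle (does not spin). Moving it takes 2 to 8 N
- pawl (a joint): pawl lever angle (rad) relative to the handle: rests at about -0.35 or +0.35, snaps over centre; it may sit on a tooth at 0.17 till the handle moves. Positive = leaning to the clamp's -y side. The gear is driven only by swings to the side the lever leans to, clicking freely the other way (pitch 0.314 rad). Positive = tightening: anticlockwise strokes close the jaw, 12 mm per rad. Starts negative
- pawl_pivot (a point): the lever's vertical pivot pin, on the handle 46.8 from the clamp's axis, z 72. The dark steel lever lies on the handle and points from here outwards to the knob. Flipping takes about 1 N at its post; the handle does not give way at that force
- post_top (a point): centre of the top (z 101) of the lever's upright thumb post: diameter 10, from z 71 to 101, 40 from the lever's pivot
- jaw (a joint): travel of the moving jaw (m) towards the fixed jaw: 0 at the start, -0.006 to 0.034. It stays where the gear has put it; it cannot be pushed by hand
- pad (a joint): how far the spring pad is pushed into the moving jaw (m): 0 free, 0.010 fully in. The pad is a black rubber block 30 x 30 x 8 on a steel plunger, standing 12 clear of the jaw's face at the start and pressed out by a spring of 1.2 N/mm
- pad_face (a point): centre of the spring pad's front face, z 38; it looks along the clamp's +y at the bone
- fixed_face (a point): centre of the fixed jaw's face, z 38; it looks along the clamp's -y. At the start pad face and fixed face stand 43 apart
- bone: the loose long bone, 220 long, shaft tapering from 21 to 32 thick, lying along the clamp's x on the deck between the jaws. Origin: underside, middle of its length; x along the shaft. Closing the jaw pushes it against the fixed jaw: 14 to 19 mm of jaw travel are free before the pad begins to give
- finger_bone: bystander: small ivory finger bone, 68 x 16 x 16, left of the clamp (mm); origin at its underside
- jar: bystander: lidded glass jar, diameter 60, 85 tall, far left (mm); origin at its underside
- caliper: bystander: digital caliper, 190 x 60 x 12, lying flat in front of the deck (mm); origin at its underside
- vertebra: bystander: loose ivory vertebra, about 80 x 50 x 22, to the right of the clamp (mm); origin at its underside
- lens: bystander: round hand lens with a black rim (diameter 68) and handle, 10 thick, lying flat right of the clamp (mm); origin at its underside
- brush: bystander: soft dusting brush lying flat on the table, robot side of the clamp (mm); origin at its underside

How it is judged:
On the way, in this order (a step that is already met when the one before it is completed fails the run):
1. the pawl lever rests on the tightening side while the jaw has not yet advanced (value of joint pawl above 0.1 rad and value of joint jaw below 0.003 m), for 0.2 s.
2. the spring pad has begun to give against the bone (value of joint pad above 0.002 m), for 0.2 s.
At the end, for the whole second after the job is handed in: the pawl lever leans to the tightening side (above 0.1 rad), the bone lies upright (within 0.3 rad) and still between the jaws, and the spring pad is pushed in by 3 to 8 mm of its 10 mm (value of joint pawl above 0.1 rad and value of joint pad between 0.003 and 0.008 m and y of bone in the frame of clamp between 0.195 and 0.225 m and angle between bone's own z axis and vertical below 0.3 rad and value of joint jaw above 0.012 m and linear speed of bone below 0.01 m/s); the robot touches nothing.
It fails at once if the spring pad is driven fully in (over 9.5 mm): the bone is crushed (value of joint pad above 0.0095 m).
It fails at once if the bone is knocked about (over 40 mm) (distance of bone from where it was at the start of the episode above 0.04 m).
It fails at once if a thing lying around is shoved (over 50 mm) (distance of any of finger_bone, jar, caliper, vertebra, lens, brush from where it was at the start of the episode above 0.05 m).
It also fails if it takes over 50 s, if anything falls off the work surface, if the arm or the gripper's body presses on something with over 40 N, if the wrist force passes 120 N, or if a joint passes its speed limit or range.

## Working session

There is one attempt and no reset: what is moved stays moved. The work goes in short steps, Python scripts to look and compute and a tool call to move; the robot and the scene stay as the last step left them, time stands still between calls to the robot, and variables do not carry over. Pictures are saved under pics/ and viewed, at most 10 in all, crops included, and the job is handed in when it is done.

Besides the shell and the picture viewer there is one more tool, called by a JSON object that holds its "name" and its "arguments". drive_tool: Moves the arm, as the interface text tells. Its arguments: {"type":"object","properties":{"deltas":{"type":"array"}},"required":["deltas"]}

```bash
mkdir -p pics; ls; cat > h.py <<'E'
import numpy as np, cv2
from plant import env
def snap(n,f):
    c=env.camera(n); cv2.imwrite('pics/'+f,cv2.cvtColor(c['frame'],cv2.COLOR_RGB2BGR)); np.savez('pics/'+f+'.npz',**c); return c
def load(f): return dict(np.load('pics/'+f+'.npz'))
def ray(c,u,v):
    K=c['camera_matrix'];T=c['world_from_camera']
    d=np.linalg.inv(K)@[u,v,1]; d=T[:3,:3]@[d[0],-d[1],-d[2]]
    return T[:3,3],d
def onz(c,u,v,z):
    o,d=ray(c,u,v); return o+d*(z-o[2])/d[2]
def proj(c,p):
    K=c['camera_matrix'];T=c['world_from_camera']
    q=T[:3,:3].T@(np.array(p)-T[:3,3]); q=K@[q[0],-q[1],-q[2]]; return q[:2]/q[2]
E
python3 - <<'E'
from h import *
a=snap('top','t0.png');b=snap('side','s0.png')
im=np.hstack([cv2.imread('pics/t0.png'),cv2.imread('pics/s0.png')])
for c in(a,b): print(c['camera_matrix'],c['world_from_camera'].round(3))
s=env.state();print({k:np.round(v,3) for k,v in s.items()})
E
```

```text
pics
[[350.22760488   0.         254.33667678]
 [  0.         350.22760488 194.60207045]
 [  0.           0.           1.        ]] [[ 0.005  0.982 -0.187  0.386]
 [-1.     0.004 -0.008  0.082]
 [-0.007  0.187  0.982  1.137]
 [ 0.     0.     0.     1.   ]]
[[493.20601404   0.         256.78419279]
 [  0.         493.20601404 189.62121883]
 [  0.           0.           1.        ]] [[-0.994  0.072 -0.087  0.482]
 [-0.113 -0.696  0.709  0.948]
 [-0.009  0.714  0.7    0.954]
 [ 0.     0.     0.     1.   ]]
{'clock': np.float64(0.1), 'joint_positions': array([ 1.228,  0.6  , -0.003,  1.6  ,  0.002,  0.943, -0.08 ]), 'qvel': array([ 0.001, -0.003, -0.001,  0.   ,  0.001, -0.001, -0.   ]), 'joint_torque': array([ 7.0000e-03, -7.7799e+01,  1.5700e+00, -2.5863e+01,  1.3000e-02,
        5.0000e-03, -0.0000e+00]), 'tcp_pos': array([ 0.19 , -0.699,  0.23 ]), 'tcp_rot': array([-0.001,  0.991,  0.133, -0.   ]), 'contact_force': array([ 0.501, -0.152,  0.34 ]), 'wrist_torque': array([-0.035,  0.078, -0.027]), 'grip_force': np.float64(0.0), 'width': np.float64(0.085)}
```

View pics/t0.png

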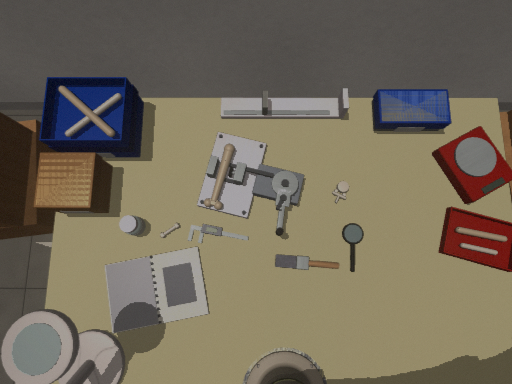

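View pics/s0.png

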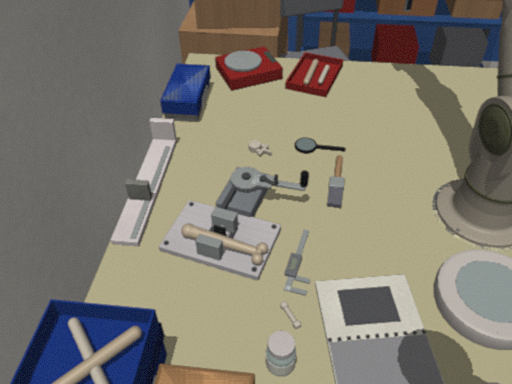

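The top view shows the clamp axis near (285,183), the knob at (280,231), and the deck and bone near (225,175). In the side view the knob is at (305,178) and the axis near (246,180). I'll enlarge both.

```bash
python3 - <<'E'
import cv2,numpy as np
a=cv2.imread('pics/t0.png')[125:245,195:315]; b=cv2.imread('pics/s0.png')[155:275,160:320]
a=cv2.resize(a,None,fx=3.3,fy=3.3,interpolation=cv2.INTER_CUBIC); b=cv2.resize(b,None,fx=2.5,fy=3.3,interpolation=cv2.INTER_CUBIC)
cv2.imwrite('pics/c0.png',np.hstack([a,b]))
E
```

```text
(no output)
```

View pics/c0.png

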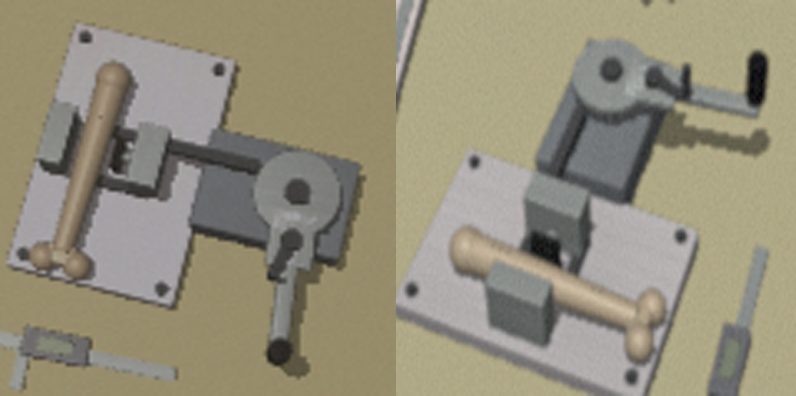

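Left panel (top view): knob top at (279,345), hub (297,190), pivot (291,238), post near (276,270). Right panel (side view): post top at (686,68), knob top (758,57). The deck corners are also clear. Next I'll turn these into positions.

```bash
python3 - <<'E'
from h import *
from scipy.optimize import least_squares
np.set_printoptions(precision=4,suppress=True)
t=load('t0.png');s=load('s0.png')
T=lambda x,y:(x/3.3+195,y/3.3+125); S=lambda x,y:((x-396)/2.5+160,y/3.3+155)
def tri(a,b):
    A=[];B=[]
    for c,p in((t,a),(s,b)):
        o,d=ray(c,*p);d/=np.linalg.norm(d);P=np.eye(3)-np.outer(d,d);A.append(P);B.append(P@o)
    return np.linalg.lstsq(np.vstack(A),np.hstack(B),rcond=None)[0]
print('knob',tri(T(279,347),S(758,57)),onz(t,*T(279,350),.112),onz(s,*S(758,57),.112))
print('post',tri(T(275,272),S(686,68)),onz(t,*T(275,272),.101),onz(s,*S(686,68),.101))
print('pivot',tri(T(291,238),S(655,75)),onz(t,*T(291,238),.078),onz(s,*S(655,75),.078))
print('hub',tri(T(297,190),S(611,70)),onz(t,*T(297,190),.078),onz(s,*S(611,70),.078))
tc=[onz(t,*T(*p),.02)[:2] for p in((78,23),(237,62),(173,306),(8,265))]
sc=[onz(s,*S(*p),.02)[:2] for p in((396,305),(474,151),(698,232),(645,396))]
print(np.array(tc),np.array(sc))
tc=np.array(tc); 
for e in (tc[0]-tc[3],tc[1]-tc[2]): print('len',np.hypot(*e),'yaw',np.arctan2(e[1],e[0]))
for e in (tc[0]-tc[1],tc[3]-tc[2]): print('len',np.hypot(*e),'yaw',np.arctan2(-e[0],e[1]))
yaw=np.mean([np.arctan2(*(tc[0]-tc[3])[::-1]),np.arctan2(*(tc[1]-tc[2])[::-1])])
print('axis from deck',tc.mean(0)-.175*np.array([-np.sin(yaw),np.cos(yaw)]))
E
```

```text
knob [0.4745 0.0155 0.1084] [0.4724 0.0156 0.112 ] [0.4736 0.0196 0.112 ]
post [0.5459 0.0173 0.0913] [0.5439 0.0179 0.101 ] [0.5458 0.0276 0.101 ]
pivot [0.581  0.0005 0.0653] [0.5794 0.0014 0.078 ] [0.5789 0.0142 0.078 ]
hub [ 0.6287 -0.0061  0.06  ] [ 0.6252 -0.0047  0.078 ] [0.6252 0.0132 0.078 ]
[[0.812  0.2117]
 [0.7708 0.0497]
 [0.5224 0.1123]
 [0.5621 0.2743]] [[0.8095 0.2245]
 [0.767  0.0612]
 [0.5241 0.1227]
 [0.5606 0.2795]]
len 0.25756617573973445 yaw -0.2454593640391028
len 0.25610857690742755 yaw -0.2468326320859494
len 0.1670955833136931 yaw -0.24904887337585077
len 0.1667450089508567 yaw -0.24031345742825688
axis from deck [ 0.6242 -0.0077]
```

The handle is at about +0.09 rad and the lever at about -0.30, both matching the task description. The axis is near (0.624,-0.007), the post near (0.545,0.018) and the knob near (0.473,0.016). I'll move over the clamp on the jaw side of the post with the fingers shut.

{"name": "drive_tool", "arguments": {"deltas": [[[2.2, 4.8, 0], [0, 0, -2], 255], [[4.4, 9.6, 0], [0, 0, -4], 255], [[6.6, 14.4, 0], [0, 0, -6], 255], [[8.8, 19.2, 0], [0, 0, -8], 255], [[11, 24, 0], [0, 0, -10], 255], [[13.2, 28.8, 0], [0, 0, -12], 255], [[15.4, 33.6, 0], [0, 0, -13], 255], [[17.7, 38.2, 0], [0, 0, -14], 255]]}}

```text
clock: 1.1
tcp_pos: [0.3678, -0.3158, 0.2312]
tcp_rot: [-0.0, 1.0, 0.01, -0.0]
contact_force: [0.4, -0.3, 0.4]
width: 0.0001
grip_force: 0.0
```

{"name": "drive_tool", "arguments": {"deltas": [[[2.2, 4.8, 0], [0, 0, -2], 255], [[4.4, 9.6, 0], [0, 0, -4], 255], [[6.6, 14.4, 0], [0, 0, -6], 255], [[8.8, 19.2, 0], [0, 0, -8], 255], [[11, 24, 0], [0, 0, -10], 255], [[13.2, 28.8, 0], [0, 0, -10], 255], [[15.4, 33.6, 0], [0, 0, -10], 255], [[17.7, 38.2, 0], [0, 0, -10], 255]]}}

```text
clock: 2.1
tcp_pos: [0.5448, 0.0662, 0.2311]
tcp_rot: [0.0, 0.997, -0.076, -0.0]
contact_force: [1.0, -1.0, 0.6]
width: -0.0002
grip_force: 0.0
```

```bash
python3 - <<'E'
from h import *
np.set_printoptions(precision=4,suppress=True)
s=env.state();print(s['clock'],s['tcp_pos'],s['tcp_rot'],s['contact_force'],s['width'])
np.savez('pics/w1s.npz',p=s['tcp_pos'],q=s['tcp_rot'])
c=snap('wrist','w1.png');print(c['camera_matrix'],c['hand_eye'],c.keys())
E
```

```text
2.1 [0.5448 0.0662 0.2311] [ 0.0001  0.9971 -0.0763 -0.0002] [ 0.9646 -1.0107  0.6369] -0.0002138734727982358
[[297.3186   0.     252.3445]
 [  0.     297.3186 194.1824]
 [  0.       0.       1.    ]] [[-0.0009  0.948   0.3183  0.0811]
 [ 1.      0.0007  0.0009 -0.0004]
 [ 0.0006  0.3183 -0.948  -0.1432]
 [ 0.      0.      0.      1.    ]] dict_keys(['frame', 'camera_matrix', 'hand_eye'])
```

View pics/w1.png

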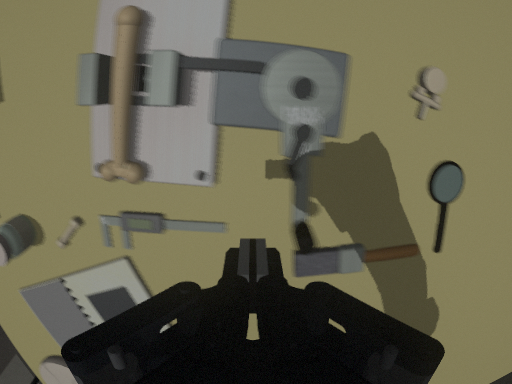

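The fingertips show at (253,250), the hub at (303,88), the pivot at (303,133), the post around (293,172) and the knob around (304,235). I'll cross-check these with the fisheye rays.

```bash
cat >> h.py <<'E'
from scipy.spatial.transform import Rotation as R
def wpose(c,p,q):
    T=np.eye(4);T[:3,:3]=R.from_quat([*q[1:],q[0]]).as_matrix();T[:3,3]=p;return T@c['hand_eye']
def won(c,p,q,u,v,z):
    K=c['camera_matrix'];x=(u-K[0,2])/K[0,0];y=(v-K[1,2])/K[1,1];r=np.hypot(x,y)
    d=np.array([np.sin(r)*x/r,-np.sin(r)*y/r,-np.cos(r)]);T=wpose(c,p,q);d=T[:3,:3]@d;o=T[:3,3]
    return o+d*(z-o[2])/d[2]
def wproj(c,p,q,P):
    T=wpose(c,p,q);v=T[:3,:3].T@(np.array(P)-T[:3,3]);th=np.arctan2(np.hypot(v[0],v[1]),-v[2]);f=np.array([v[0],-v[1]]);f/=np.linalg.norm(f)
    K=c['camera_matrix'];return K[:2,2]+f*th*K[0,0]
def wsnap(f):
    s=env.state();c=snap('wrist',f);c['p']=s['tcp_pos'];c['q']=s['tcp_rot'];np.savez('pics/'+f+'.npz',**c);return c
E
python3 - <<'E'
from h import *
np.set_printoptions(precision=4,suppress=True)
c=load('w1.png');s=np.load('pics/w1s.npz');p,q=s['p'],s['q']
print('hub',won(c,p,q,303,88,.07),'piv',won(c,p,q,303,133,.078))
for n,P in dict(hub=[.624,-.007,.07],piv=[.578,0,.078],post=[.544,.018,.101],postb=[.544,.018,.071],knob=[.473,.016,.112],knobb=[.473,.016,.07],tip=p).items(): print(n,wproj(c,p,q,P))
im=cv2.imread('pics/w1.png')[60:270,200:370];cv2.imwrite('pics/w1c.png',cv2.resize(im,None,fx=2.8,fy=2.8,interpolation=cv2.INTER_CUBIC))
E
```

```text
hub [0.6282 0.002  0.07  ] piv [0.583  0.0093 0.078 ]
hub [312.1574  91.044 ]
piv [312.5237 136.7167]
post [302.6003 177.151 ]
postb [298.0421 169.661 ]
knob [312.5688 246.7126]
knobb [305.8891 229.1605]
tip [253.3096 251.1405]
```

View pics/w1c.png

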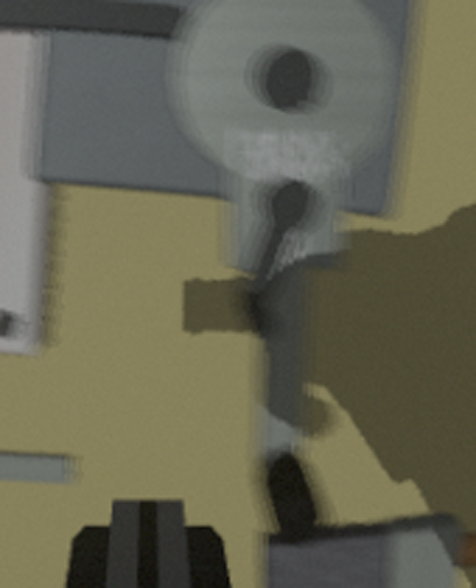

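{"name": "drive_tool", "arguments": {"deltas": [[[0, 0.8, -3.5], [0, 0, 0], 255], [[0, 1.6, -7], [0, 0, 0], 255], [[0, 1.6, -7], [0, 0, 0], 255], [[0, 1.6, -7], [0, 0, 0], 255], [[0, 1.6, -7], [0, 0, 0], 255]]}}

```text
clock: 2.78
tcp_pos: [0.5452, 0.08, 0.1626]
tcp_rot: [-0.0, 0.997, -0.077, 0.001]
contact_force: [-0.9, -0.4, 0.2]
width: -0.0001
grip_force: 0.0
```

```bash
python3 - <<'E'
from h import *
np.set_printoptions(precision=4,suppress=True)
c=wsnap('w2.png');p,q=c['p'],c['q'];print(p,q)
for n,P in dict(hub=[.624,-.007,.07],piv=[.578,0,.078],post=[.544,.018,.101],postb=[.544,.018,.071],knob=[.473,.016,.112],tip=p).items(): print(n,wproj(c,p,q,P))
im=cv2.imread('pics/w2.png')[20:300,130:390];cv2.imwrite('pics/w2c.png',cv2.resize(im,None,fx=2.1,fy=2.1,interpolation=cv2.INTER_CUBIC))
E
```

```text
[0.5452 0.08   0.1626] [-0.0002  0.997  -0.0768  0.001 ]
hub [345.1724  88.7557]
piv [345.758  146.7426]
post [335.0382 199.3425]
postb [325.9084 187.5229]
knob [343.6087 283.7928]
tip [253.3087 251.141 ]
```

View pics/w2c.png

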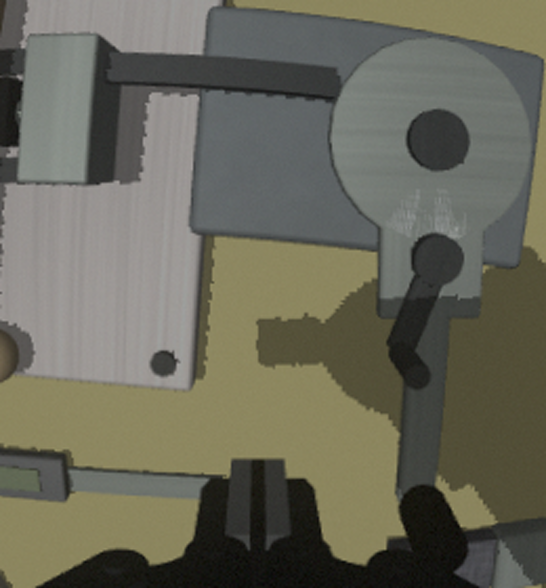

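The sharp view gives the post top at (327.6,199), i.e. (0.545,0.023), and the knob top at about (0.473,0.019). That is 3 to 5 mm further left than the top camera said. I'll lower the shut fingers beside the post and sweep it towards -y.

{"name": "drive_tool", "arguments": {"deltas": [[[-0.3, -1.5, -4], [0, 0, 0], 255], [[-0.3, -2.5, -7.9], [0, 0, 0], 255], [[-0.3, -2.5, -7.9], [0, 0, 0], 255], [[-0.3, -3.5, -7.9], [0, 0, 0], 255], [[-0.3, -4.5, -7.9], [0, 0, 0], 255], [[-0.3, -5.3, -7.9], [0, 0, 0], 255], [[-0.3, -6.0, -7.9], [0, 0, 0], 255], [[-0.3, -6.0, -7.9], [0, 0, 0], 255]]}}

```text
clock: 3.82
tcp_pos: [0.5416, 0.0196, 0.0825]
tcp_rot: [0.0, 0.997, -0.077, 0.0]
contact_force: [-0.4, 0.4, -0.4]
width: -0.0003
grip_force: 0.0
```

```bash
python3 - <<'E'
from h import *
np.set_printoptions(precision=4,suppress=True)
c=wsnap('w3.png');p,q=c['p'],c['q'];print(p,q,env.state()['contact_force'])
im=cv2.imread('pics/w3.png')[20:300,130:390];cv2.imwrite('pics/w3c.png',cv2.resize(im,None,fx=2.1,fy=2.1,interpolation=cv2.INTER_CUBIC))
E
```

```text
[0.5416 0.0196 0.0825] [ 0.0001  0.997  -0.0771  0.0002] [-0.5131  0.3045 -0.5982]
```

View pics/w3c.png

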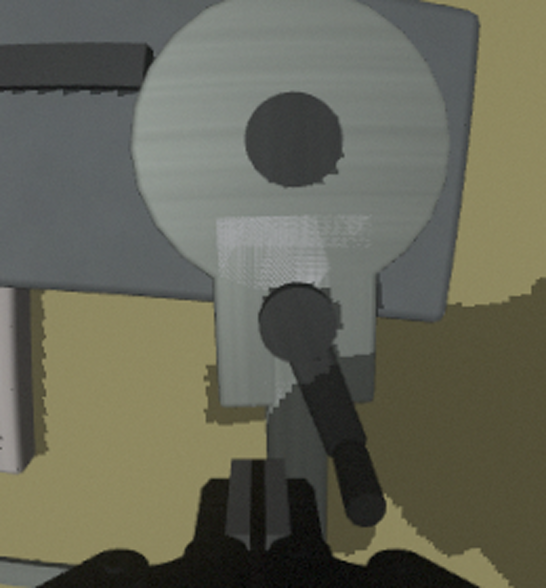

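The lever has flipped: post top at crop (367,508), leaning to the -y side of the handle, and there is no contact force. Next I'll back off, lift, go over the knob and open the fingers part way.

{"name": "drive_tool", "arguments": {"deltas": [[[0, 2, 0], [0, 0, 0], 255], [[0, 2, 4], [0, 0, 0], 255], [[0, 2, 7], [0, 0, 0], 130], [[-3.5, 1, 7], [0, 0, 0], 130], [[-6.9, 0, 7], [0, 0, 0], 130], [[-6.9, 0, 7], [0, 0, 0], 130], [[-6.9, 0, 7], [0, 0, 0], 130]]}}

```text
clock: 4.75
tcp_pos: [0.4733, 0.0209, 0.1525]
tcp_rot: [-0.0, 0.997, -0.076, 0.001]
contact_force: [0.5, -0.4, -0.4]
width: 0.0419
grip_force: 0.0
```

```bash
python3 - <<'E'
from h import *
np.set_printoptions(precision=4,suppress=True)
c=wsnap('w4.png');p,q=c['p'],c['q'];print(p,q,env.state()['width'])
for n,P in dict(hub=[.626,-.003,.07],piv=[.578,0.0045,.078],post=[.539,-.004,.101],knob=[.473,.019,.112],tip=p).items(): print(n,wproj(c,p,q,P))
im=cv2.imread('pics/w4.png')[:320,130:390];cv2.imwrite('pics/w4c.png',cv2.resize(im,None,fx=1.8,fy=1.8,interpolation=cv2.INTER_CUBIC))
E
```

```text
[0.4733 0.0209 0.1525] [-0.0002  0.9971 -0.0762  0.0005] 0.04182143162889478
hub [253.5681   4.4918]
piv [253.5127  64.1886]
post [275.6827 116.9984]
knob [256.0937 221.596 ]
tip [253.3105 251.1417]
```

View pics/w4c.png

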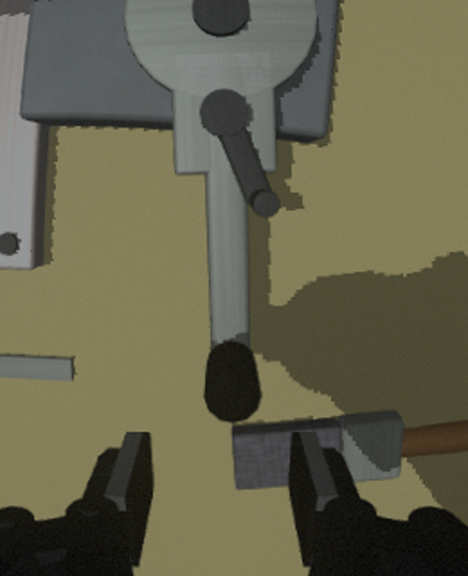

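The knob top is at crop (232,393), centred between the fingers to within about 2 mm, and the lever leans right (tightening). I'll lower the fingers around the knob and narrow the cage.

{"name": "drive_tool", "arguments": {"deltas": [[[0.1, -0.2, -3], [0, 0, 0], 130], [[0.1, -0.2, -6], [0, 0, 0], 130], [[0.1, -0.2, -7.3], [0, 0, 0], 130], [[0.1, -0.2, -7.3], [0, 0, 0], 172], [[0.1, -0.2, -7.3], [0, 0, 0], 172], [[0.1, -0.2, -7.3], [0, 0, 0], 172]]}}

```text
clock: 5.55
tcp_pos: [0.474, 0.0185, 0.0801]
tcp_rot: [-0.0, 0.997, -0.077, 0.001]
contact_force: [0.3, -0.7, -0.6]
width: 0.0277
grip_force: 0.0
```

```bash
python3 - <<'E'
import numpy as np
A=np.array([.626,-.003])
f=lambda t:A+.155*np.array([-np.cos(.245-t),np.sin(.245-t)])
for t in np.arange(-.6,.65,.1): print(round(t,1),(f(t)*100).round(1))
E
```

```text
-0.6 [52.3 11.3]
-0.5 [51.2 10.2]
-0.4 [50.2  9. ]
-0.3 [49.3  7.7]
-0.2 [48.6  6.4]
-0.1 [48.   4.9]
-0.0 [47.6  3.5]
0.1 [47.3  1.9]
0.2 [47.1  0.4]
0.3 [47.1 -1.2]
0.4 [47.3 -2.7]
0.5 [47.6 -4.2]
0.6 [48.1 -5.7]
```

{"name": "drive_tool", "arguments": {"deltas": [[[-0.2, -1.5, 0], [0, 0, 5.7], 172], [[-0.2, -3.1, 0], [0, 0, 11.5], 172], [[0, -4.6, 0], [0, 0, 17.2], 172], [[0.3, -6.1, 0], [0, 0, 22.9], 172], [[0.5, -6.8, 0], [0, 0, 25.8], 172], [[0.5, -6.8, 0], [0, 0, 25.8], 172]]}}

```text
clock: 6.3
tcp_pos: [0.4789, -0.0499, 0.0799]
tcp_rot: [0.0, 0.989, 0.147, 0.001]
contact_force: [0.4, 0.3, -0.6]
width: 0.028
grip_force: 0.0
```

```bash
python3 - <<'E'
from h import *
np.set_printoptions(precision=4,suppress=True)
s=env.state();print(s['tcp_pos'],s['contact_force'],s['width'])
def lum(f): return None
a=load('t0.png'); b=snap('top','t1.png'); snap('side','s1.png')
# jaw shift along clamp y between pictures, template on moving jaw
for n,o,(x,y,w,h) in(('t',('t0.png','t1.png'),(230,160,18,24)),('s',('s0.png','s1.png'),(209,204,30,26))):
    A=cv2.imread('pics/'+o[0]);B=cv2.imread('pics/'+o[1]);
    m=cv2.matchTemplate(B[y-15:y+h+15,x-15:x+w+15],A[y:y+h,x:x+w],cv2.TM_CCOEFF_NORMED)
    print(n,cv2.minMaxLoc(m)[1],np.array(cv2.minMaxLoc(m)[3])-15)
print('px per 10mm',[proj(load(f),[.66+.01*.243,.09+.0097,.07])-proj(load(f),[.66,.09,.07]) for f in('t0.png','s0.png')])
E
```

```text
[ 0.4789 -0.0499  0.0799] [ 0.405   0.2743 -0.5578] 0.027952901816454923
t 0.9582071900367737 [-1  0]
s 0.963068962097168 [-1  1]
px per 10mm [array([-3.0845, -0.7605]), array([-1.5533,  2.6699])]
```

The moving jaw shifted by about 1.4 px, which is roughly 5 mm as expected. Now the return stroke to about -0.6, then forward again.

{"name": "drive_tool", "arguments": {"deltas": [[[-0.5, 2.2, 0], [0, 0, -8.6], 172], [[-0.7, 3.7, 0], [0, 0, -14.3], 172], [[-0.7, 5.3, 0], [0, 0, -20], 172], [[-0.5, 6.8, 0], [0, 0, -25.8], 172], [[-0.2, 8.4, 0], [0, 0, -31.5], 172], [[0.2, 9.8, 0], [0, 0, -37.2], 172], [[0.8, 11.3, 0], [0, 0, -43], 172], [[1.5, 12.6, 0], [0, 0, -48.7], 172]]}}

```text
clock: 7.4
tcp_pos: [0.4927, 0.0766, 0.0794]
tcp_rot: [0.001, 0.961, -0.275, -0.0]
contact_force: [-0.0, -3.1, 0.5]
width: 0.0277
grip_force: 1.3
```

{"name": "drive_tool", "arguments": {"deltas": [[[0.9, 1.3, 0], [0, 0, -5.7], 172], [[1.9, 2.5, 0], [0, 0, -11.5], 172], [[3.0, 3.6, 0], [0, 0, -17.2], 172], [[3.0, 3.6, 0], [0, 0, -17.2], 172], [[1.9, 2.5, 0], [0, 0, -11.5], 172], [[0.9, 1.3, 0], [0, 0, -5.7], 172], [[0, 0, 0], [0, 0, 0], 172], [[-0.7, -1.3, 0], [0, 0, 5.7], 172]]}}

```text
clock: 8.4
tcp_pos: [0.4867, 0.0639, 0.0796]
tcp_rot: [-0.001, 0.975, -0.222, 0.001]
contact_force: [4.3, 3.1, -3.7]
width: 0.0279
grip_force: 2.4
```

{"name": "drive_tool", "arguments": {"deltas": [[[-0.6, -1.5, 0], [0, 0, 5.7], 172], [[-1.0, -2.9, 0], [0, 0, 11.5], 172], [[-1.3, -4.5, 0], [0, 0, 17.2], 172], [[-1.5, -6.0, 0], [0, 0, 22.9], 172], [[-1.5, -7.6, 0], [0, 0, 28.6], 172], [[-1.5, -7.6, 0], [0, 0, 28.6], 172]]}}

```text
clock: 9.15
tcp_pos: [0.4712, -0.0136, 0.0795]
tcp_rot: [-0.0, 1.0, 0.023, 0.0]
contact_force: [-0.4, 0.2, -0.1]
width: 0.0279
grip_force: 0.0
```

```bash
cat > j.py <<'E'
from h import *
import sys
# sub-pixel jaw / bone motion since start via ECC-like upsampled template match
def shift(f0,f1,x,y,w,h,k=8):
    A=cv2.imread('pics/'+f0);B=cv2.imread('pics/'+f1)
    A=cv2.resize(A[y:y+h,x:x+w],None,fx=k,fy=k,interpolation=cv2.INTER_CUBIC)
    B=cv2.resize(B[y-12:y+h+12,x-12:x+w+12],None,fx=k,fy=k,interpolation=cv2.INTER_CUBIC)
    r=cv2.minMaxLoc(cv2.matchTemplate(B,A,cv2.TM_CCOEFF_NORMED)); return np.array(r[3])/k-12,r[1]
def report(t,s):
    for n,f0,f1,box,z in(('jaw','t0.png',t,(238,162,10,22),.07),('jaw','s0.png',s,(209,207,30,26),.06)):
        d,r=shift(f0,f1,*box);c=load(f0);u=proj(c,[.6624,.0997,z])-proj(c,[.66,.09,z])
        print(n,f1,d,round(r,3),'mm',round(10*d@u/(u@u),2),'perp',round(float(np.cross(u,d)/np.hypot(*u)),2))
E
python3 - <<'E'
from j import *
np.set_printoptions(precision=4,suppress=True)
s=env.state();print(s['clock'],s['tcp_pos'],s['contact_force'])
snap('top','t2.png');snap('side','s2.png')
report('t1.png','s1.png');report('t2.png','s2.png')
a=cv2.imread('pics/t2.png')[150:200,200:260];b=cv2.imread('pics/s2.png')[200:265,185:263]
cv2.imwrite('pics/c2.png',np.hstack([cv2.resize(x,(398,600 if 0 else 420),interpolation=cv2.INTER_CUBIC) for x in(a,b)]))
E
```

```text
9.15 [ 0.4712 -0.0136  0.0795] [-0.3747  0.233  -0.1415]
jaw t1.png [-1.125 -0.375] 0.986 mm 3.72 perp 0.1
jaw s1.png [-0.5   0.75] 0.97 mm 2.92 perp 0.06
jaw t2.png [-3.75  -0.875] 0.971 mm 12.13 perp -0.04
jaw s2.png [-1.625  2.375] 0.858 mm 9.32 perp 0.23
```

View pics/c2.png

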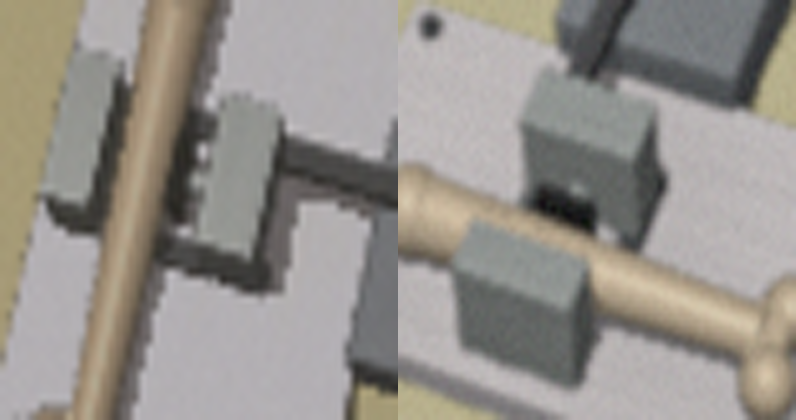

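The pad is still just short of the bone, with the jaw at about 12 mm. I'll lift off and look straight down on the pad with the wrist camera to get the remaining gap.

{"name": "drive_tool", "arguments": {"deltas": [[[0, 0, 4], [0, 0, 0], 172], [[0, 0, 8], [0, 0, 0], 172], [[3, 5.3, 8], [0, 0, -4], 172], [[6, 10.6, 8], [0, 0, -8], 172], [[9, 16, 8], [0, 0, -12], 172], [[12.2, 21.3, 6], [0, 0, -16.7], 172], [[12.2, 21.3, 2], [0, 0, -16.7], 172], [[12.2, 21.3, 2], [0, 0, -16.7], 172]]}}

```text
clock: 10.25
tcp_pos: [0.5908, 0.2009, 0.0965]
tcp_rot: [0.002, 0.993, -0.122, -0.003]
contact_force: [-0.9, -1.0, 0.3]
width: 0.0272
grip_force: 0.0
```

{"name": "drive_tool", "arguments": {"deltas": [[[0, 0, 0], [0, 0, 0], 172], [[0, 0, 0], [0, 0, 0], 172]]}}

```text
clock: 10.5
tcp_pos: [0.594, 0.1998, 0.101]
tcp_rot: [-0.0, 0.992, -0.123, 0.001]
contact_force: [0.0, -0.1, -0.7]
width: 0.0281
grip_force: 0.0
```

```bash
python3 - <<'E'
from h import *
c=wsnap('w5.png');print(c['p'],c['q'],env.state()['contact_force'],env.state()['clock'])
im=cv2.imread('pics/w5.png')[60:260,130:395];cv2.imwrite('pics/w5c.png',cv2.resize(im,None,fx=3,fy=3,interpolation=cv2.INTER_CUBIC))
E
```

```text
[0.59399872 0.19978426 0.10100093] [-3.80222138e-04  9.92387108e-01 -1.23153909e-01  8.93601099e-04] [-0.84438965  0.495207    0.95847846] 10.55
```

View pics/w5c.png

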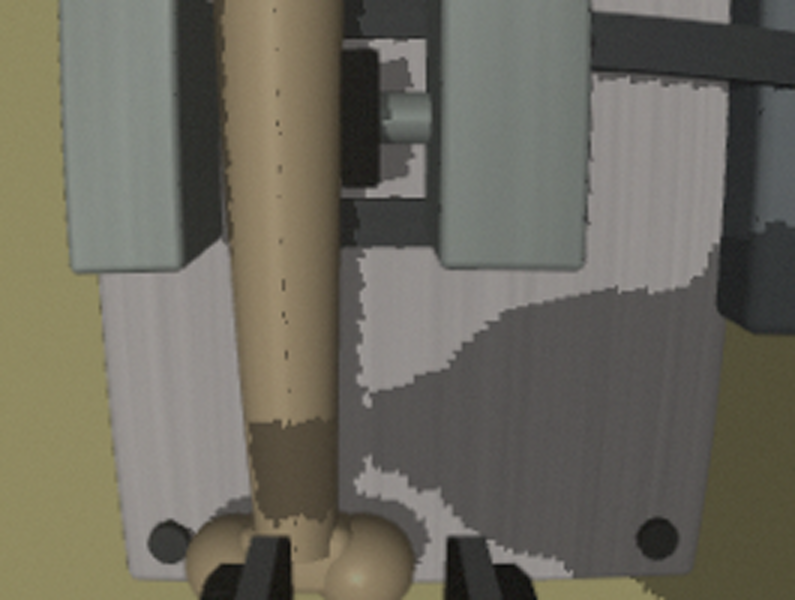

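The top-down view shows the pad block at crop columns 341–378, the jaw front edge at 441, the bone at 230–341 and the fixed face top edge at about 180. With about 4.7 px/mm at pad height, the pad just meets the bone, which still stands about 4.3 mm off the fixed jaw. Remaining free travel is about 4.9 mm, so I want about 10.2 mm more, or 0.85 rad engaged. Back to the knob.

{"name": "drive_tool", "arguments": {"deltas": [[[0, 0, 4], [0, 0, 0], 130], [[-3, -5.3, 6], [0, 0, 4], 130], [[-6, -10.6, 6], [0, 0, 8], 130], [[-9, -16, 6], [0, 0, 12], 130], [[-12.2, -21.1, 6], [0, 0, 16.7], 130], [[-12.2, -21.1, 5], [0, 0, 16.7], 130], [[-12.2, -21.1, 1], [0, 0, 16.7], 130], [[-12.2, -21.1, -2], [0, 0, 16.7], 130]]}}

```text
clock: 11.55
tcp_pos: [0.4725, -0.0103, 0.0791]
tcp_rot: [-0.0, 1.0, 0.022, 0.001]
contact_force: [1.5, 1.0, -0.2]
width: 0.0418
grip_force: 0.0
```

{"name": "drive_tool", "arguments": {"deltas": [[[0, 0, 0], [0, 0, 0], 172], [[0, 0, 0], [0, 0, 0], 172], [[0.2, -1.7, 0], [0, 0, 5.7], 172], [[0.5, -3.2, 0], [0, 0, 11.5], 172], [[0.9, -4.5, 0], [0, 0, 16.5], 172], [[0.9, -4.5, 0], [0, 0, 16.5], 172]]}}

```text
clock: 12.3
tcp_pos: [0.4813, -0.0561, 0.0806]
tcp_rot: [0.0, 0.986, 0.165, 0.001]
contact_force: [-0.1, 0.5, 0.3]
width: 0.0276
grip_force: 0.0
```

{"name": "drive_tool", "arguments": {"deltas": [[[-0.4, 1.4, 0], [0, 0, -5.7], 172], [[-0.7, 2.9, 0], [0, 0, -11.5], 172], [[-0.9, 4.4, 0], [0, 0, -17.2], 172], [[-0.9, 6.0, 0], [0, 0, -22.9], 172], [[-0.7, 7.5, 0], [0, 0, -28.6], 172], [[-0.4, 9.1, 0], [0, 0, -34.4], 172], [[0, 10.5, 0], [0, 0, -40.1], 172], [[0.4, 11.7, 0], [0, 0, -44.7], 172]]}}

```text
clock: 13.3
tcp_pos: [0.485, 0.0621, 0.0803]
tcp_rot: [-0.0, 0.975, -0.224, 0.001]
contact_force: [0.2, -2.3, -0.7]
width: 0.028
grip_force: 1.1
```

{"name": "drive_tool", "arguments": {"deltas": [[[0, 0, 0], [0, 0, 0], 172], [[-0.4, -1.2, 0], [0, 0, 4.6], 172], [[-0.8, -2.6, 0], [0, 0, 10.3], 172], [[-1.1, -4.2, 0], [0, 0, 16.1], 172], [[-1.3, -5.7, 0], [0, 0, 21.8], 172], [[-1.3, -7.3, 0], [0, 0, 27.5], 172], [[-1.1, -8.8, 0], [0, 0, 33.2], 172], [[-0.8, -10.3, 0], [0, 0, 39], 172]]}}

```text
clock: 14.3
tcp_pos: [0.4762, -0.0411, 0.0798]
tcp_rot: [-0.0, 0.993, 0.12, 0.0]
contact_force: [-0.2, 5.3, -0.2]
width: 0.0276
grip_force: 2.7
```

{"name": "drive_tool", "arguments": {"deltas": [[[-0.1, 0.3, 0], [0, 0, 0], 150], [[-0.1, 0.3, 4], [0, 0, 0], 150], [[-0.1, 0.3, 8], [0, 0, 0], 172], [[3, 6, 8], [0, 0, -7], 172], [[6, 12, 8], [0, 0, -14], 172], [[9, 18, 8], [0, 0, -21], 172], [[11.7, 24.3, 6], [0, 0, -27.9], 172], [[11.7, 24.3, 2], [0, 0, -27.9], 172]]}}

```text
clock: 15.3
tcp_pos: [0.5953, 0.208, 0.1007]
tcp_rot: [-0.002, 0.992, -0.125, 0.003]
contact_force: [0.5, -0.3, -0.8]
width: 0.0274
grip_force: 0.0
```

{"name": "drive_tool", "arguments": {"deltas": [[[0, 0, 0], [0, 0, 0], 172], [[0, 0, 0], [0, 0, 0], 172], [[0, 0, 0], [0, 0, 0], 172]]}}

```text
clock: 15.68
tcp_pos: [0.5939, 0.2002, 0.101]
tcp_rot: [-0.0, 0.992, -0.127, 0.001]
contact_force: [-0.3, 0.4, 0.1]
width: 0.0277
grip_force: 0.0
```

```bash
python3 - <<'E'
from h import *
np.set_printoptions(precision=4,suppress=True)
c=wsnap('w6.png');print(c['p'],c['q'],env.state()['clock'])
snap('top','t3.png');snap('side','s3.png')
for f in('w5.png','w6.png'):
    g=cv2.cvtColor(cv2.imread('pics/'+f),cv2.COLOR_BGR2GRAY)
    for r in(85,99,112): print(f,r,'cols 180-285',g[r,180:285].tolist())
from j import report
report('t3.png','s3.png')
E
```

```text
[0.5939 0.2002 0.101 ] [-0.0003  0.9919 -0.127   0.0009] 15.725
w5.png 85 cols 180-285 [135, 135, 136, 138, 138, 140, 129, 108, 88, 62, 45, 48, 47, 49, 47, 45, 45, 48, 47, 46, 46, 48, 54, 61, 67, 89, 113, 116, 118, 122, 124, 126, 126, 130, 131, 132, 134, 137, 140, 143, 144, 141, 138, 134, 130, 127, 126, 124, 119, 118, 115, 114, 110, 109, 107, 102, 100, 95, 91, 88, 83, 74, 67, 48, 35, 32, 32, 34, 33, 34, 30, 34, 32, 31, 28, 30, 55, 83, 84, 83, 84, 83, 83, 83, 83, 84, 85, 139, 146, 144, 143, 142, 54, 53, 54, 55, 59, 87, 108, 120, 127, 128, 128, 128, 126]
w5.png 99 cols 180-285 [131, 133, 136, 137, 137, 137, 133, 114, 95, 70, 47, 47, 49, 51, 44, 47, 48, 45, 45, 48, 45, 45, 47, 57, 65, 66, 108, 114, 117, 118, 122, 124, 126, 127, 130, 132, 133, 136, 138, 141, 143, 142, 139, 136, 131, 128, 127, 125, 121, 119, 118, 115, 111, 109, 105, 100, 98, 93, 90, 88, 81, 72, 63, 43, 29, 28, 31, 32, 29, 29, 34, 30, 30, 32, 29, 31, 47, 70, 69, 70, 101, 131, 129, 127, 128, 129, 128, 129, 127, 127, 128, 128, 126, 107, 58, 53, 55, 90, 109, 120, 127, 127, 126, 127, 127]
w5.png 112 cols 180-285 [132, 133, 134
[... 1371 characters left out ...]
128, 128, 131, 129, 127, 127, 126, 126, 126, 124, 126, 126, 124, 123, 122, 122, 121, 122, 122]
w6.png 112 cols 180-285 [132, 133, 133, 134, 135, 134, 134, 115, 93, 71, 50, 48, 46, 48, 49, 47, 50, 47, 46, 46, 46, 60, 64, 67, 67, 96, 117, 122, 123, 125, 129, 128, 130, 132, 136, 138, 140, 140, 140, 137, 133, 129, 126, 124, 122, 120, 118, 112, 113, 109, 108, 104, 101, 97, 92, 88, 83, 77, 68, 52, 34, 34, 33, 32, 33, 32, 33, 32, 31, 33, 34, 28, 48, 83, 84, 85, 83, 80, 67, 60, 88, 109, 123, 131, 130, 129, 130, 128, 127, 127, 125, 126, 127, 124, 122, 123, 125, 124, 124, 122, 120, 122, 122, 119, 122]
jaw t3.png [10.25 12.  ] 0.56 mm -40.31 perp -9.23
jaw s3.png [-2.625  3.375] 0.666 mm 13.75 perp 0.6
```

The w5 and w6 profiles compare as follows:
- **Pad back edge:** column 256.2 → 252.2.
- **Jaw edge:** column 277.3 → 260.1.
- **Clear gap:** about 12.1 → 4.4 mm, so the pad is in by about 7.5–8 mm.

That is too near the 8 mm limit, because the bone met the fixed jaw earlier than I estimated. I'll set the lever to loosen, back off about 2.5 mm, and flip it back.

{"name": "drive_tool", "arguments": {"deltas": [[[0, 0, 5], [0, 0, 0], 255], [[-1, -6, 6], [0, 0, 7], 255], [[-2, -12, 6], [0, 0, 14], 255], [[-3, -18, 6], [0, 0, 21], 255], [[-4, -23, 6], [0, 0, 28], 255], [[-4.8, -27, 6], [0, 0, 28], 255], [[-4.8, -27, 3], [0, 0, 28], 255], [[-4.8, -27, 3], [0, 0, 28], 255]]}}

```text
clock: 16.82
tcp_pos: [0.5443, -0.0694, 0.1286]
tcp_rot: [-0.0, 0.993, 0.117, -0.001]
contact_force: [-0.9, 0.6, 0.8]
width: 0.0
grip_force: 0.0
```

```bash
python3 - <<'E'
from j import *
np.set_printoptions(precision=4,suppress=True)
c=wsnap('w7.png');p,q=c['p'],c['q'];print(p,q,env.state()['clock'])
snap('top','t4.png');snap('side','s4.png');report('t4.png','s4.png')
# find the lever post: dark blobs near projections
for n,P in dict(hub=[.626,-.003,.07],piv=[.5805,-.014,.078],post=[.547,-.036,.101],postneg=[.541,-.009,.101],knob=[.475,-.039,.112]).items(): print(n,wproj(c,p,q,P))
g=cv2.cvtColor(cv2.imread('pics/w7.png'),cv2.COLOR_BGR2GRAY)
m=(g<75).astype(np.uint8);m[250:]=0
k,l,st,ce=cv2.connectedComponentsWithStats(m)
for i in range(1,k):
    if st[i,4]>40: print(st[i],ce[i])
u,v=wproj(c,p,q,[.547,-.036,.09]);u,v=int(u),int(v)
print(u,v);print('\n'.join(' '.join('%3d'%x for x in r) for r in g[v-24:v+26:3,u-30:u+34:3]))
E
```

```text
[ 0.5443 -0.0694  0.1286] [-0.0002  0.9931  0.117  -0.0012] 16.875
jaw t4.png [-6.625 -1.75 ] 0.956 mm 21.58 perp 0.13
jaw s4.png [-2.5    2.875] 0.701 mm 12.14 perp 0.74
hub [185.7862  79.6972]
piv [185.6523 149.0959]
post [202.857  214.7049]
postneg [160.8395 213.6254]
knob [189.2385 311.6561]
[ 0  0  7 18 65] [1.7846 5.8615]
[   0    0  142   93 3538] [60.3321 28.1979]
[507   0   5  24 105] [509.1333  10.0952]
[ 172   43  117  207 4528] [221.0528 164.3045]
[168  62  37  35 966] [185.5683  78.6749]
[ 68  94  65  74 658] [ 85.0289 129.4377]
[  0 109   9  25 173] [  3.289  120.7977]
[381 118  22  44 271] [389.0074 135.8339]
[361 142  16  40 110] [367.3909 165.2636]
[ 53 146  12  12 108] [ 58.3981 151.4907]
[  0 165  79  61 372] [ 27.1747 187.9489]
[ 237  183  159   67 5387] [327.5807 222.0429]
205 208
125 127 110 113 112 117 105  53  53  56  54  54  37  74  71  75  74  73 124  76  75  74
125 126 109 112 114 116 113  55  53  54  55  54  44  67  74  73  75  80 125 125  96  82
126 124 106 114 112 117 111 101  55  53  55  52  50  33  74  74  74  76 125 126 125 124
124 125 103 112 110 116
[... 508 characters left out ...]
 125 107 116 111 113 104  54  55  54  56  41  70  74  73  75  74  73 124 124 127  77
125 126 113 113 109 113 109  54  53  53  53  47  74  75  77  73  75  74 124 126 124  74
124 125 117 112 112 112 111  69  54  55  54 103  75  74  74  74  73  73 124 127 126  75
126 127 125 109 111 109 113 112 101  76  75 126  76  75  73  72  75  75 126 124 126  96
124 127 126 109 112 110 109 112 108  92  65 125  85  75  76  74  74  74 124 125 126 125
127 127 126 108 111 110 111 113 110  93  57 125  78  74  76  74  74  74 126 124 127 126
125 128 127 103 113 109 113 111 109  96  52 126  74  74  75  73  75  75 123 126 124 124
126 125 126 100 112 109 113 110 108  97  53 125  91  72  73  73  73  73  93 125 126 126
```

The post is where I predicted, at pixel (201,212). I'll descend and sweep it towards +y.

{"name": "drive_tool", "arguments": {"deltas": [[[0, 0, -3], [0, 0, 0], 255], [[0, 0, -4.7], [0, 0, 0], 255], [[0, 0.8, -4.7], [0, 0, 0], 255], [[0, 1.8, -4.7], [0, 0, 0], 255], [[0, 2.6, -4.7], [0, 0, 0], 255], [[0, 3.4, -4.7], [0, 0, 0], 255], [[0, 4.0, -4.7], [0, 0, 0], 255], [[0, 4.0, -4.7], [0, 0, 0], 255]]}}

```text
clock: 17.98
tcp_pos: [0.5456, -0.0278, 0.0824]
tcp_rot: [-0.0, 0.993, 0.118, 0.0]
contact_force: [-0.0, 0.3, -0.1]
width: -0.0004
grip_force: 0.0
```

```bash
cat > pl.py <<'E'
from j import *
def post(f,th,z=.101):
    # light disc of the post top near where each lever side would put it; prints local brightness
    c=wsnap(f);p,q=c['p'],c['q'];s=env.state();print(s['clock'].round(2),p.round(4),s['contact_force'].round(1))
    g=cv2.cvtColor(cv2.imread('pics/'+f),cv2.COLOR_BGR2GRAY)
    A=np.array([.626,-.003]);a=.245-th;D=lambda a:np.array([-np.cos(a),np.sin(a)])
    for s in(.35,-.35):
        P=A+.0468*D(a)+.04*D(a-s);mid=A+.0468*D(a)+.022*D(a-s)
        u=wproj(c,p,q,[*P,z]);w=wproj(c,p,q,[*mid,.075]);print('side',s,P.round(4),'post px',u.round(0),'grey post/lever',[float(np.mean(g[int(y)-3:int(y)+4,int(x)-3:int(x)+4]).round(0)) for x,y in(u,w)])
E
python3 -c "
from pl import *
post('w8.png',.48)
snap('top','t5.png');snap('side','s5.png');report('t5.png','s5.png')"
```

```text
Traceback (most recent call last):
  File "pl.py", line 4, in post
    c=wsnap(f);p,q=c['p'],c['q'];s=env.state();print(s['clock'].round(2),p.round(4),s['contact_force'].round(1))
                                                     ^^^^^^^^^^^^^^^^
AttributeError: 'float' object has no attribute 'round'
```

```bash
sed -i "s/s\['clock'\].round(2)/s['clock']/;s/s\['contact_force'\].round(1)/np.round(s['contact_force'],1)/" pl.py
python3 -c "
from pl import *
post('w8b.png',.48)
snap('top','t5.png');snap('side','s5.png');report('t5.png','s5.png')"
```

```text
18.075 [ 0.5455 -0.0283  0.0824] [ 0.  -0.5 -0.2]
side 0.35 [ 0.5471 -0.036 ] post px [270. 270.] grey post/lever [24.0, 81.0]
side -0.35 [ 0.5408 -0.0093] post px [214. 270.] grey post/lever [37.0, 52.0]
jaw t5.png [-6.625 -1.75 ] 0.956 mm 21.58 perp 0.13
jaw s5.png [-2.5    2.875] 0.701 mm 12.14 perp 0.74
```

The lever is now on the loosening side: the lever mid-point is dark (52) on that side and bright (81) on the other. With the fingers shut, I'll push the knob a little clockwise from its -y side while watching the jaw.

{"name": "drive_tool", "arguments": {"deltas": [[[0, -5.1, 0], [0, 0, 0], 255], [[-3.5, -5.1, 0], [0, 0, 0], 255], [[-7, -5.1, 0], [0, 0, 0], 255], [[-7, -4.0, 0], [0, 0, 0], 255], [[-7, -2.9, 0], [0, 0, 0], 255], [[-7.1, -2.0, 0], [0, 0, 0], 255], [[-7.2, -1.4, 0], [0, 0, 0], 255], [[-7.2, -1.4, 0], [0, 0, 0], 255]]}}

```text
clock: 19.18
tcp_pos: [0.4739, -0.0418, 0.0822]
tcp_rot: [-0.0, 0.993, 0.118, 0.0]
contact_force: [-0.2, 0.5, 0.7]
width: 0.0002
grip_force: 0.0
```

```bash
python3 -c "
from j import *
s=env.state();print(s['clock'],s['tcp_pos'],s['contact_force'])
snap('top','t6.png');snap('side','s6.png');report('t6.png','s6.png')
for f in('t4.png','t5.png'): print(shift(f,'t6.png',225,160,14,22,16),shift('s4.png','s6.png',212,212,26,22,16))"
```

```text
19.175 [ 0.47392957 -0.04175273  0.08224588] [-0.18170746  0.48409432  0.68316531]
jaw t6.png [-6.5  -1.75] 0.957 mm 21.2 perp 0.16
jaw s6.png [-2.5    2.875] 0.708 mm 12.14 perp 0.74
(array([0.125 , 0.0625]), 0.9903213381767273) (array([ 0.0625, -0.0625]), 0.9945631623268127)
(array([0.125 , 0.0625]), 0.9904530048370361) (array([ 0.0625, -0.0625]), 0.9945631623268127)
```

{"name": "drive_tool", "arguments": {"deltas": [[[-0.1, 0.7, 0], [0, 0, 0], 255], [[-0.2, 1.5, 0], [0, 0, 0], 255], [[-0.2, 1.5, 0], [0, 0, 0], 255]]}}

```text
clock: 19.65
tcp_pos: [0.4716, -0.0266, 0.0823]
tcp_rot: [-0.0, 0.993, 0.118, 0.0]
contact_force: [0.9, -0.4, 0.3]
width: -0.0
grip_force: 0.0
```

```bash
cat > jt.py <<'E'
from j import *
import sys
i=sys.argv[1];s=env.state();print(s['clock'],s['tcp_pos'],s['contact_force'])
snap('top','t%s.png'%i);snap('side','s%s.png'%i)
for b,f,box in(('t4.png','t%s.png',(225,160,14,22)),('s4.png','s%s.png',(212,212,26,22))):
    d,r=shift(b,f%i,*box,16);c=load(b);u=proj(c,[.6624,.0997,.065])-proj(c,[.66,.09,.065]);print(f%i,d,round(r,3),'mm',round(10*d@u/(u@u),2))
E
python3 jt.py 7
```

```text
19.65 [ 0.47157334 -0.02658802  0.08228162] [ 0.87936458 -0.37619204  0.28309643]
t7.png [0.5 0. ] 0.977 mm -1.54
s7.png [ 0.1875 -0.1875] 0.989 mm -0.83
```

The jaw has backed off about 1.5 mm, at the expected 1.2 mm per 0.1 rad. One more 0.09 rad step.

{"name": "drive_tool", "arguments": {"deltas": [[[0, 0.7, 0], [0, 0, 0], 255], [[0, 1.4, 0], [0, 0, 0], 255], [[0, 1.4, 0], [0, 0, 0], 255]]}}

```text
clock: 20.12
tcp_pos: [0.4712, -0.0127, 0.0822]
tcp_rot: [-0.0, 0.993, 0.118, -0.0]
contact_force: [-0.6, -0.4, 0.3]
width: -0.0003
grip_force: 0.2
```

```bash
python3 jt.py 8
```

```text
20.125 [ 0.47118658 -0.01268734  0.08222324] [-0.56474377 -0.42495089  0.34804939]
t8.png [0.75  0.125] 0.975 mm -2.4
s8.png [ 0.25   -0.3125] 0.981 mm -1.28
```

{"name": "drive_tool", "arguments": {"deltas": [[[0, -1.5, 0], [0, 0, 0], 255], [[0, -1.5, 5], [0, 0, -4], 255], [[2, 0, 7], [0, 0, -8], 255], [[5, 4, 7], [0, 0, -12], 255], [[7.1, 6.6, 7], [0, 0, -17], 255], [[7.1, 6.6, 3], [0, 0, -17], 255], [[7.1, 6.6, 0], [0, 0, -17], 255], [[7.1, 6.4, 0], [0, 0, -17], 255]]}}

```text
clock: 21.22
tcp_pos: [0.5413, 0.0495, 0.0806]
tcp_rot: [0.0, 1.0, -0.03, -0.002]
contact_force: [0.0, -0.3, 0.1]
width: -0.0
grip_force: 0.0
```

{"name": "drive_tool", "arguments": {"deltas": [[[0, -0.8, 0], [0, 0, 0], 255], [[0, -1.6, 0], [0, 0, 0], 255], [[0, -2.4, 0], [0, 0, 0], 255], [[0, -3.2, 0], [0, 0, 0], 255], [[0, -3.8, 0], [0, 0, 0], 255], [[0, -4.2, 0], [0, 0, 0], 255], [[0, -4.2, 0], [0, 0, 0], 255]]}}

```text
clock: 22.1
tcp_pos: [0.5425, 0.0085, 0.0823]
tcp_rot: [-0.0, 1.0, -0.03, 0.0]
contact_force: [1.8, 0.5, 0.3]
width: 0.0001
grip_force: 0.2
```

```bash
python3 -c "
from pl import *
post('w9.png',.185)"; python3 jt.py 9
```

```text
22.15 [0.5425 0.0085 0.0823] [-0.9  0.4 -0.2]
side 0.35 [ 0.541  -0.0116] post px [294. 270.] grey post/lever [31.0, 33.0]
side -0.35 [0.5426 0.0158] post px [239. 270.] grey post/lever [38.0, 115.0]
22.15 [0.54252962 0.008531   0.08227475] [-0.895586    0.35692837 -0.18365384]
t9.png [0.75  0.125] 0.976 mm -2.4
s9.png [ 0.25   -0.3125] 0.981 mm -1.28
```

The lever is back on the tightening side (33 on that side against 115 on the other) and the jaw has not moved. I'll retreat to the viewing pose and check both the pad and the lever.

{"name": "drive_tool", "arguments": {"deltas": [[[0, 1.5, 0], [0, 0, 0], 255], [[0, 2, 4], [0, 0, 0], 255], [[1, 6, 7], [0, 0, -4], 255], [[2.5, 11, 7], [0, 0, -8], 255], [[4, 16, 7], [0, 0, -11], 255], [[5.1, 19.3, 4], [0, 0, -11], 255], [[5.1, 19.3, 1.7], [0, 0, -11], 255], [[5.1, 19.3, 1.7], [0, 0, -11], 255]]}}

```text
clock: 23.25
tcp_pos: [0.5917, 0.2026, 0.0975]
tcp_rot: [0.001, 0.992, -0.125, -0.002]
contact_force: [1.1, -0.0, 0.1]
width: 0.0
grip_force: 0.0
```

{"name": "drive_tool", "arguments": {"deltas": [[[0, 0, 0], [0, 0, 0], 255], [[0, 0, 0], [0, 0, 0], 255], [[0, 0, 0], [0, 0, 0], 255]]}}

```text
clock: 23.62
tcp_pos: [0.5939, 0.2012, 0.1002]
tcp_rot: [-0.0, 0.992, -0.126, 0.001]
contact_force: [-0.4, 0.2, -0.1]
width: 0.0001
grip_force: 0.0
```

```bash
python3 - <<'E'
from h import *
np.set_printoptions(precision=4,suppress=True)
c=wsnap('w10.png');p,q=c['p'],c['q'];print(p,q,env.state()['clock'])
g=cv2.cvtColor(cv2.imread('pics/w10.png'),cv2.COLOR_BGR2GRAY)
for r in(85,112): print(r,g[r,180:285].tolist())
def edge(row,lo,hi,lv,rise):
    for x in range(lo,hi):
        a,b=float(row[x]),float(row[x+1])
        if (b>=lv>a) if rise else (b<=lv<a): return x+(lv-a)/(b-a)
for f in('w5.png','w6.png','w10.png'):
    G=cv2.GaussianBlur(cv2.cvtColor(cv2.imread('pics/'+f),cv2.COLOR_BGR2GRAY),(1,7),0)
    for r in(85,112):
        e=edge(G[r],246,270,58,True); j=edge(G[r],int(e)+4,290,95,True) if f!='w5.png' else edge(G[r],274,290,95,True)
        print(f,r,'pad back',e,'jaw',j,'clear mm',((j-252.3)/1.71-(e-252.3)/1.557))
A=np.array([.626,-.003]);D=lambda a:np.array([-np.cos(a),np.sin(a)])
for th in(.185,):
    a=.245-th
    for s in(.35,.17,-.35): print(s,wproj(c,p,q,[*(A+.0468*D(a)+.04*D(a-s)),.101]),wproj(c,p,q,[*(A+.0468*D(a)+.04*D(a-s)),.071]),wproj(c,p,q,[*(A+.0468*D(a)),.078]))
print('\n'.join(' '.join('%3d'%x for x in r) for r in g[110:240:4,330:460:4]))
E
```

```text
[0.5939 0.2012 0.1002] [-0.0003  0.992  -0.1263  0.0006] 23.675
85 [130, 131, 132, 133, 133, 135, 137, 125, 104, 86, 60, 45, 46, 47, 46, 46, 44, 44, 45, 46, 51, 63, 64, 65, 67, 93, 117, 118, 121, 122, 124, 128, 128, 129, 133, 136, 138, 141, 140, 140, 137, 134, 128, 126, 124, 122, 120, 116, 115, 112, 112, 107, 105, 100, 99, 92, 90, 85, 82, 72, 65, 44, 29, 34, 30, 30, 28, 32, 32, 31, 31, 30, 28, 33, 59, 84, 84, 83, 81, 81, 80, 83, 83, 67, 53, 52, 67, 97, 112, 124, 128, 127, 125, 125, 128, 127, 123, 124, 125, 124, 122, 123, 123, 121, 123]
112 [131, 131, 131, 131, 129, 134, 133, 133, 122, 102, 82, 57, 44, 47, 44, 47, 46, 44, 46, 45, 45, 44, 54, 60, 64, 67, 83, 109, 118, 119, 123, 125, 126, 127, 128, 131, 135, 138, 139, 138, 139, 134, 132, 126, 125, 123, 121, 117, 116, 113, 111, 108, 105, 100, 99, 95, 88, 86, 80, 72, 64, 47, 32, 31, 31, 32, 29, 34, 32, 29, 29, 30, 33, 33, 59, 81, 83, 81, 83, 81, 82, 82, 81, 74, 56, 52, 67, 91, 109, 120, 125, 125, 124, 125, 123, 126, 123, 123, 123, 121, 122, 120, 120, 121, 119]
w5.png 85 pad back 256.10714285714283 jaw 277.45454545454544 clear mm 12.265082
[... 4278 characters left out ...]
  75  77  76  76  75  75  73  75  75  75
 79  83  81  82  80  85  79  84  82  73  76  74  75  79  77  76  75  75  76  74  75  76  75  76  75  76  77  74  75  74  76  76  74
 79  84  83  82  82  84  83  81  82  73  76  75  75  73  76  77  76  75  74  75  75  76  74  74  75  76  76  75  76  74  76  76  76
 80  84  84  83  83  82  82  82  83  73  77  75  76  73  75  75  74  75  74  76  76  74  75  75  75  76  73  76  74  77  75  74  74
 79  83  85  82  30  32  34  83  81  75  75  76  76  74  75  75  74  75  75  77  76  77  75  75  76  76  73  77  75  74  75  75  76
 84  84  85  81  34  34  36  68  82  74  74  76  77  74  76  75  76  74  74  76  78  75  75  75  77  76  77  75  76  75  75  73  76
```

The clear gap is now 7.5 mm, so the pad is in by about 4.6 mm, mid-range. One last numeric check of the lever angle (from w9) and the bone's y before handing in.

```bash
python3 - <<'E'
from h import *
np.set_printoptions(precision=4,suppress=True)
A=np.array([.626,-.003]);D=lambda a:np.array([-np.cos(a),np.sin(a)])
c=load('w9.png');g=cv2.cvtColor(cv2.imread('pics/w9.png'),cv2.COLOR_BGR2GRAY);a=.245-.185
for r in(.018,.024):
    print(r,[(round(float(s),1),int(g[tuple(wproj(c,c['p'],c['q'],[*(A+.0468*D(a)+r*D(a-s)),.074])[::-1].astype(int))])) for s in np.arange(-.6,.9,.1)])
c=load('w10.png');y=np.array([np.sin(.245),np.cos(.245)])
for u in(205,241): print('bone edge clamp y',(won(c,c['p'],c['q'],u,99,.035)[:2]-A)@y)
print(env.state()['contact_force'])
E
```

```text
0.018 [(-0.6, 112), (-0.5, 109), (-0.4, 120), (-0.3, 114), (-0.2, 115), (-0.1, 117), (-0.0, 43), (0.1, 46), (0.2, 32), (0.3, 33), (0.4, 32), (0.5, 36), (0.6, 39), (0.7, 65), (0.8, 64)]
0.024 [(-0.6, 91), (-0.5, 77), (-0.4, 109), (-0.3, 117), (-0.2, 97), (-0.1, 65), (-0.0, 65), (0.1, 34), (0.2, 35), (0.3, 34), (0.4, 35), (0.5, 31), (0.6, 59), (0.7, 65), (0.8, 60)]
bone edge clamp y 0.2230145491950928
bone edge clamp y 0.19794060279338252
[ 0.0394 -0.7297 -0.3906]
```

```bash
python3 -c "
from plant import env
print(env.hand_in())"
```

```text
the job is handed in; nothing more can be done
None
```

The bone is clamped and the job is handed in (no verdict was returned): the spring pad measures about 4.6 mm in, the lever is on the tightening side, and the arm is clear; I overshot to about 7.5–8 mm first and backed the jaw off about 2.5 mm.

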